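File the blue case in the row

TASK

Pick up the blue case by its black handle and push it down into the gap in the middle of the row of red cases in the wooden tray, so that its wedge-shaped foot nudges its neighbours apart. It must end standing upright on the tray floor between the two inner red cases, lined up with them, with those neighbours still upright in the tray; then let go.

Things in the scene. Friction and masses are not known exactly. Their poses are not given: they have to be found in the camera images.
- blue_case: blue case, black handle, upright on the bench, 0.28 kg (an orange twin is not wanted). Origin: centre of underside; z up, x along length, y through thickness. Body 118 long, 42 thick, top at z 100; below z 32 a wedge down to a flat foot 16 thick. Handle: straight bar along x, 90 long, 20 thick (y), z 121 to 143, open beneath; grip at its middle across y, z about 134. Start yaw within 0.3 rad
- tray: fixed plywood tray. Origin: centre of underside, on the bench; z up, row along y. Floor 8 above the bench, inside 147 (x) by 196 (y); front and back lips 34 high, end boards 94 high. Four red cases stand in it, two each side of a middle gap 26 to 34 wide, some 11 free at each end. The gap is narrower than the blue case, wider than its foot: pressing down with 5 to 15 N spreads the loose red cases
- red_left: a red drill-bit case standing upright on its hinge edge, silver latch on top; 34 thick (its y), 135 long (its x), 96 high, 100 at the latch; about 0.3 kg, loose. Origin: centre of its underside; z up. It is the +y (left) of the two inner red cases, the one on the +y side of the gap
- red_right: a red drill-bit case standing upright on its hinge edge, silver latch on top; 34 thick (its y), 135 long (its x), 96 high, 100 at the latch; about 0.3 kg, loose. Origin: centre of its underside; z up. It is the -y (right) of the two inner red cases, the one on the -y side of the gap
Things that resemble listed ones, but are neither listed nor needed, are in the scene too. Leave any pink look-alike of the red_left alone.

How it is judged:
By the outcome, as a careful person would: the job done as asked, in the order asked, and still so for the second after the job is handed in, with the robot touching nothing.
It also fails if it takes over 35 s, if anything falls off the work surface, if the arm or the gripper's body presses on something with over 40 N, if the wrist force passes 120 N, or if a joint passes its speed limit or range.

ROBOT

A 7-joint arm with a two-finger parallel gripper is mounted at the origin on a cart in front of the work surface, level with it; the furniture and walls round the work are solid. World frame = base frame: x ahead of the robot, y to its left, z up, the work surface at z = 0. Lengths are in mm, angles in rad, forces in N, time in s.
With the tool pointing down it reaches from about 400 to 875 mm from the base axis. Payload 19.3 kg.
Tool frame: the origin (TCP) lies on the centre line of the jaws, within the pads' length; the fingertips stand 19 mm ahead of it and the grasp point (between the pads) is the TCP; z points along the fingers, y is the line along which they close (so a half turn about z gives the same grasp; the last joint's range is limited). The gripper opens to 85 mm and grips with 20 to 120 N. Pads are 22 mm wide; open, the fingers measure 114 mm over their backs; the gripper's body (76 mm by 85 mm) begins 54 mm behind the grasp point. The pads swing forward as they close: fully open they stand 13 mm farther back than shut.
Start: joints at [1.105, 0.521, -0.036, 1.599, 0.021, 1.021, -0.113], TCP at [240.939, -576.683, 250.291] pointing down, gripper open.
Joint ranges: [-2.91, 2.91], [-0.3, 2.13], [-1.5, 1.42], [0.17, 2.43], [-1.26, 4.41], [0.16, 1.93], [-2.52, 2.52]. Speed limits (rad/s): [1.89, 1.89, 2.39, 2.39, 3.01, 3.01, 3.01].

INTERFACE

Orientations are given as a unit quaternion [x, y, z, w].
In Python, from workcell import r, cams gives the robot as it stands.
- The arm moves only by the tool servo_tool, never from a script. Its argument "commands" is a list of rows, each a list of 3 entries, a list of its own where there are three numbers: the turn, a rotation vector about the world's x, y, z scaled (see below), then the shift along the world's x, y, z scaled (see below), then the closure, from 0 (fully open) to 1 (shut). A call has 1 to 12 rows; each row is the pose to reach, as a shift and turn from the pose commanded when the call began, turning the shorter way round; what a row does not reach only later rows make up. The controller multiplies each number of a shift by 20 cm and each number of a turn by pi rad. A row lasts 1/12 s, in which the tool goes at most 41.7 mm and 7.16 degrees, less where a joint would pass 70% of its speed; a pose out of reach is approached as far as the arm can. A call with a number of a shift or a turn outside -1 to 1 is refused whole. A call with a gripper value outside its range is refused whole. The fingers move at their own pace and stop on an object; "force" is the grip in N (left out, the last holds). Time passes only in rows, so rows that repeat a pose let the fingers close. It gives the time, the measured TCP pose, the force, the opening and the grip force at its end, in the units of the state.
- r.read_state(): the state, without advancing time (a new reading comes with each control period).
- cams.snapshot(name): name is "scene" or "top" or "wrist"; returns a dict with "image" (420x560x3 uint8, blue, green, red), "vfov" (degrees; the focal length in pixels is half the picture's height over the tangent of half this angle, whatever the lens; pixels are square), "cx", "cy" (the principal point, pixels), "k1" (the pictures are not rectified: a ray, as slopes to the right and down, at radius r is drawn at 1 + k1 r^2 times it, then the intrinsics apply), "rvec" (rotation vector, rad) and "tvec" (3), from world to camera coordinates, as OpenCV has them. Camera axes: x right, y down, z forward; pixel columns grow to the right and rows downward; lengths in mm; the calibration is good to about 2 mm. A picture is of the moment at which its call begins. There is no depth.
- r.job_done(): hands the job in; it is judged then, once.
The state is a dict: "t": time; "joints": joint angles; "joint_vel": joint speeds; "joint_torque": joint torques, N m; "eef_pos": TCP position; "eef_rot": TCP orientation; "force": force on the tool from outside, world axes, zero at the start; "torque": the same for the moment, N m; "width": finger opening in mm; "grasp_force": force on a finger pad.
Only numpy, scipy, OpenCV 4.12 (cv2) and the standard library are available. Lean on these libraries where they do the work, as an engineer would, in place of code of your own. Each camera call takes 0.05 s, during which the arm holds its last target. There are 200 camera calls.

## Working session

There is one attempt and no reset: what is moved stays moved. The work goes in short steps, Python scripts to look and compute and a tool call to move; the robot and the scene stay as the last step left them, time stands still between calls to the robot, and variables do not carry over. Pictures are saved under pics/ and viewed, at most 10 in all, crops included, and the job is handed in when it is done.

Besides the shell and the picture viewer there is one more tool, called after "Request:" as a command line: name --argument value ..., lists and objects as JSON in quotes. servo_tool: Moves the arm, as the interface text tells. Shifts and turns lie within -1 to 1; 1 stands for 20 cm of shift or pi rad of turn. Its arguments: {"type":"object","properties":{"commands":{"type":"array","items":{"type":"array"}},"force":{"type":"number"}},"required":["commands"]}

```bash
mkdir -p pics
cat > h.py <<'E'
import numpy as np, cv2
from workcell import r, cams
def snap(n,f=None):
    s=cams.snapshot(n)
    if f: cv2.imwrite('pics/'+f,s['image'])
    return s
def K(s):
    h=s['image'].shape[0]; f=h/2/np.tan(np.radians(s['vfov'])/2)
    return np.array([[f,0,s['cx']],[0,f,s['cy']],[0,0,1.]])
def D(s): return np.array([s['k1'],0,0,0,0.])
def rays(s,uv):
    p=cv2.undistortPoints(np.array(uv,float).reshape(-1,1,2),K(s),D(s)).reshape(-1,2)
    R=cv2.Rodrigues(np.array(s['rvec'],float))[0]; t=np.array(s['tvec'],float)
    return -R.T@t, np.c_[p,np.ones(len(p))]@R
def plane(s,uv,z):
    c,d=rays(s,uv); return c+d*((z-c[2])/d[:,2])[:,None]
def tri(s1,u1,s2,u2):
    c1,d1=rays(s1,u1);c2,d2=rays(s2,u2);o=[]
    for a,b in zip(d1,d2):
        a=a/np.linalg.norm(a);b=b/np.linalg.norm(b)
        k=np.linalg.lstsq(np.c_[a,-b],c2-c1,rcond=None)[0]
        p,q=c1+a*k[0],c2+b*k[1]; o.append(np.r_[(p+q)/2,np.linalg.norm(p-q)])
    return np.array(o)
def proj(s,P): return cv2.projectPoints(np.array(P,float).reshape(-1,1,3),np.array(s['rvec'],float),np.array(s['tvec'],float),K(s),D(s))[0].reshape(-1,2)
E
python3 - <<'E'
from h import *
a=snap('scene','s1.png');b=snap('top','t1.png')
for s in(a,b):print(s['vfov'],s['k1'],rays(s,[[280,210]]))
print(r.read_state())
E
```

```text
43.910572621651056 -0.10630504573309471 (array([-538.89897731,  762.86449194, 1037.2162076 ]), array([[ 0.64993892, -0.45118743, -0.61167143]]))
45.374637264824294 -0.1863225919712762 (array([ 337.41767151,   25.10634262, 1221.06714672]), array([[ 0.14859961,  0.00493972, -0.98889447]]))
{'t': 0.1, 'joints': array([ 1.10480011,  0.52193552, -0.03629053,  1.59991546,  0.02120692,
        1.02112278, -0.11278688]), 'joint_vel': array([ 0.00012946, -0.00083412,  0.000666  , -0.00325178,  0.00113008,
       -0.00101227,  0.00052806]), 'joint_torque': array([ 1.98051755e-03, -9.28485775e+01,  1.98262788e+00, -3.70530653e+01,
        1.79589872e-02,  5.34549021e-03,  6.43998442e-05]), 'eef_pos': array([ 240.80931982, -576.45244552,  249.80819618]), 'eef_rot': array([ 9.80484516e-01,  1.96595692e-01, -1.43498689e-04, -4.76976791e-04]), 'force': array([-0.34902375, -0.22002962,  0.24396855]), 'torque': array([-0.00147181, -0.00278403, -0.00514245]), 'grasp_force': 0.0, 'width': 85.27586014540704}
```

View pics/s1.png

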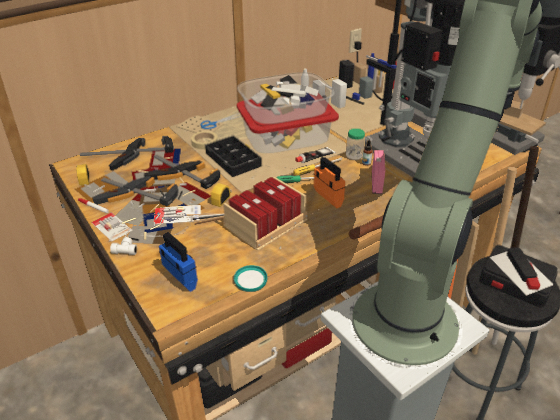

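View pics/t1.png

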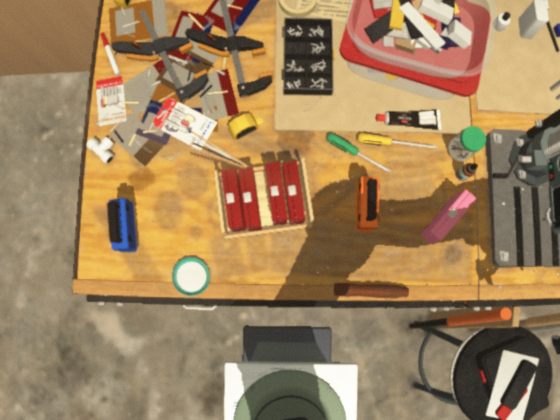

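Scene view: the blue case is at scene (180,265) / top (122,225). Two things could be taken for it: the orange twin at scene (330,185) / top (369,203), and various blue bits in the clutter, such as scene (160,212). The tray is at scene (263,210) / top (265,197), with red cases at top columns 232, 249, 278 and 293. The pink look-alike is at top (447,217). I choose the blue case at top (122,225).

Run:
```python
from h import *
a=snap('scene');b=snap('top')
def crop(s,x,y,w,h,k): return cv2.resize(s['image'][y:y+h,x:x+w],None,fx=k,fy=k,interpolation=cv2.INTER_CUBIC)
def pad(i): 
    o=np.zeros((300,400,3),np.uint8); o[:i.shape[0],:i.shape[1]]=i; return o
cv2.imwrite('pics/m1.png',np.vstack([np.hstack([pad(crop(a,150,225,60,70,4)),pad(crop(a,215,170,100,75,4))]),np.hstack([pad(crop(b,95,185,60,75,4)),pad(crop(b,212,150,106,85,3.5))])]))
for n,s in(('s',a),('t',b)):
    hsv=cv2.cvtColor(s['image'],cv2.COLOR_BGR2HSV)
    m=cv2.inRange(hsv,(105,130,60),(125,255,255))
    c=[c for c in cv2.findContours(m,0,2)[0] if cv2.contourArea(c)>100]
    for q in c: print(n,cv2.boundingRect(q),cv2.minAreaRect(q))
    if n=='t':
        g=cv2.inRange(hsv,(0,0,0),(179,255,55)); g[:190]=0;g[260:]=0;g[:,150:]=0;g[:,:90]=0
        q=max(cv2.findContours(g,0,2)[0],key=cv2.contourArea); R=cv2.minAreaRect(q);print('handle',R); print(plane(s,cv2.boxPoints(R),143))
        print(plane(s,[R[0]],143))
```

```text
s (159, 243, 38, 48) ((179.5, 264.0), (54.44721603393555, 24.748737335205078), 45.0)
t (112, 199, 23, 52) ((119.02641296386719, 225.80755615234375), (52.33794021606445, 21.254606246948242), 79.3803482055664)
t (236, 0, 22, 25) ((245.9891815185547, 10.796818733215332), (5.746336460113525, 30.302108764648438), 34.82448959350586)
handle ((114.09138488769531, 221.55345153808594), (39.4024772644043, 9.747855186462402), 86.633544921875)
[[511.63484521 414.10305916 143.        ]
 [513.19522644 391.48777854 143.        ]
 [425.66604717 380.86855376 143.        ]
 [423.89805304 403.18998109 143.        ]]
[[468.3500747 397.2420033 143.       ]]
```

View pics/m1.png

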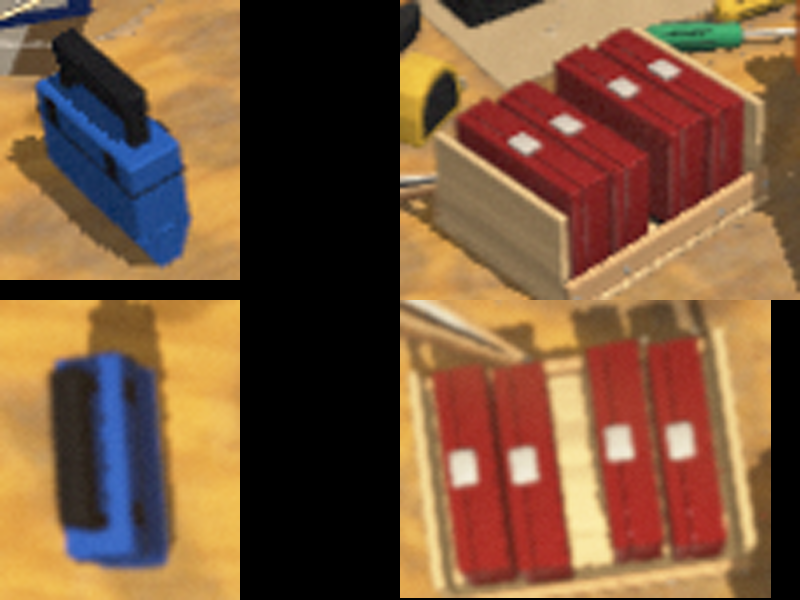

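The mosaic confirms the blue case with its black handle; in the top view the handle bar is centred at (114,222). The tray holds four red cases with a gap in the middle, and the left pair sits slightly nearer than the right pair.

Run:
```python
from h import *
a=snap('scene');b=snap('top');w=snap('wrist')
print('handle ends',tri(a,[[166.8,234.5],[184.5,249]],b,[[113.7,202.5],[115.5,242]]).round(1))
ls=[[215+(x-400)/4,170+y/4] for x,y in((525,143),(567,125),(624,87),(664,69))]
lt=[[212+(x-400)/3.5,150+(y-300)/3.5] for x,y in((464,468),(523,465),(619,443),(680,440))]
print('latch',tri(a,ls,b,lt).round(1)); print(plane(b,lt,100).round(1))
e=[[212+(x-400)/3.5,150+(y-300)/3.5] for x,y in((545,365),(570,572),(587,350),(617,550))]
print('gap edges',plane(b,e,96).round(1))
from scipy.spatial.transform import Rotation as Ro
st=r.read_state();T=Ro.from_quat(st['eef_rot'])
c,d=rays(w,[[280,210]]);print('wristcam tool',T.inv().apply(c-st['eef_pos']),T.inv().apply(d),w['vfov'])
print(T.as_matrix().round(3))
```

```text
handle ends [[513.  405.3 129.1   0.9]
 [424.1 394.3 136.2   1.6]]
latch [[531.1 143.2 101.    1.7]
 [533.6 104.8  99.7   2.3]
 [548.8  42.8 100.4   2.3]
 [551.5   3.3  99.7   2.3]]
[[531.8 144.  100. ]
 [534.3 105.7 100. ]
 [549.7  43.7 100. ]
 [552.2   4.1 100. ]]
gap edges [[601.9  93.2  96. ]
 [465.5  73.9  96. ]
 [612.3  65.8  96. ]
 [480.2  43.9  96. ]]
wristcam tool [  72.75675667   -0.4352908  -122.87074729] [[-0.27080897 -0.00645982  0.9626872 ]] 66.63681804857303
[[ 0.923  0.386 -0.   ]
 [ 0.386 -0.923  0.   ]
 [-0.    -0.    -1.   ]]
```

Request:
servo_tool --commands '[[[0, 0, -0.083], [0.46, 1, 0.3], 0], [[0, 0, -0.083], [0.46, 1, 0.3], 0], [[0, 0, -0.083], [0.46, 1, 0.3], 0], [[0, 0, -0.083], [0.46, 1, 0.3], 0], [[0, 0, -0.083], [0.46, 1, 0.3], 0], [[0, 0, -0.083], [0.46, 1, 0.3], 0]]'

```text
t: 0.85
eef_pos: [335.1, -372.8, 311.7]
eef_rot: [0.998, 0.069, 0.001, 0.0]
force: [0.6, -0.8, 0.8]
width: 85.5
grasp_force: 0.0
```

Request:
servo_tool --commands '[[[0, 0, 0], [0.46, 1, 0], 0], [[0, 0, 0], [0.46, 1, 0], 0], [[0, 0, 0], [0.46, 1, 0], 0], [[0, 0, 0], [0.46, 1, 0], 0], [[0, 0, 0], [0.46, 1, 0], 0], [[0, 0, 0], [0.46, 1, 0], 0]]'

```text
t: 1.35
eef_pos: [427.0, -171.2, 310.6]
eef_rot: [0.998, 0.07, 0.001, -0.001]
force: [-0.3, 1.1, 0.3]
width: 85.3
grasp_force: 0.0
```

Request:
servo_tool --commands '[[[0, 0, 0], [0.46, 1, 0], 0], [[0, 0, 0], [0.46, 1, 0], 0], [[0, 0, 0], [0.46, 1, 0], 0], [[0, 0, 0], [0.46, 1, 0], 0], [[0, 0, 0], [0.46, 1, 0], 0], [[0, 0, 0], [0.46, 1, 0], 0], [[0, 0, 0], [0.46, 1, 0], 0]]'

```text
t: 1.93
eef_pos: [517.7, 27.2, 310.0]
eef_rot: [0.998, 0.07, 0.0, -0.001]
force: [0.3, 0.3, -0.4]
width: 85.6
grasp_force: 0.0
```

Run:
```python
from h import *
snap('wrist','w1.png'); import pickle
s=cams.snapshot('wrist'); cv2.imwrite('pics/w1.png',s['image']); pickle.dump(s,open('w1.pkl','wb'))
print(proj(s,[[540,70,96],[542,75,100]]),r.read_state()['eef_pos'])
```

```text
[[243.18320865 163.00840506]
 [238.1369094  160.93090725]] [516.81475193  23.31803669 310.0769313 ]
```

View pics/w1.png

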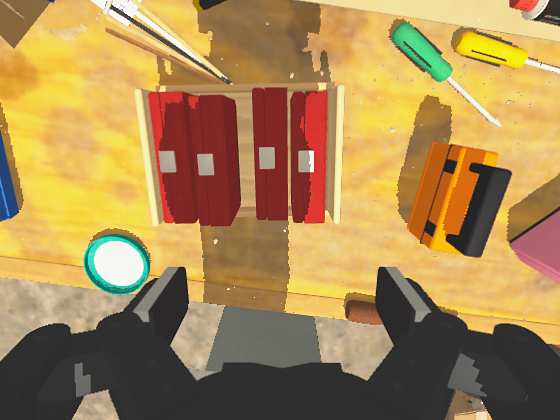

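The wrist view shows the tray gap between the inner left case (latch at (206,164)) and the inner right case (latch at (267,158), left top edge from (254,88) to (256,218)). The orange twin is on the right and a bit of the blue case is at the left edge.

Run:
```python
from h import *
import pickle
s=pickle.load(open('w1.pkl','rb'))
m=cv2.inRange(cv2.cvtColor(s['image'],cv2.COLOR_BGR2HSV),(0,0,100),(179,60,230))[140:185,150:325]
L=[]
for q in cv2.findContours(m,0,2)[0]:
    if cv2.contourArea(q)>80:
        R=cv2.minAreaRect(q); c=(R[0][0]+150,R[0][1]+140); L.append(c); print(c,R[1],plane(s,[c],100).round(1))
print('redR left edge',plane(s,[[253.5,88],[256.5,218]],96).round(1))
print('tray ends z94: left,right',plane(s,[[135,90],[151,224]],94).round(1),plane(s,[[344,86],[340,222]],94).round(1))
print('redL left edge',plane(s,[[191,97],[199,223]],96).round(1))
g=cv2.cvtColor(s['image'],cv2.COLOR_BGR2HSV)
for v in(110,130,190,205): print(v,s['image'][v,185:262:2,2].tolist())
```

```text
(205.19116973876953, 163.98529434204102) (21.16823387145996, 15.109210968017578) [[534.2 108.7 100. ]]
(304.5, 161.0) (20.0, 11.0) [[551.4   6.8 100. ]]
(167.0, 161.0) (20.0, 16.0) [[531.8 148.3 100. ]]
(266.5, 157.5) (21.0, 15.0) [[549.5  46.3 100. ]]
redR left edge [[614.9  67.6  96. ]
 [481.8  49.1  96. ]]
tray ends z94: left,right [[597.2 184.9  94. ]
 [457.9 165.5  94. ]] [[629.2 -20.8  94. ]
 [489.4 -43.5  94. ]]
redL left edge [[598.1 128.4  96. ]
 [467.2 111.7  96. ]]
110 [112, 114, 126, 129, 129, 131, 132, 124, 126, 127, 128, 130, 128, 129, 131, 132, 131, 133, 118, 117, 115, 114, 112, 111, 112, 90, 193, 190, 188, 190, 190, 190, 190, 192, 121, 130, 129, 128, 132]
130 [120, 113, 112, 129, 130, 132, 135, 133, 121, 127, 128, 127, 129, 130, 129, 131, 133, 132, 134, 130, 112, 113, 114, 112, 112, 111, 112, 182, 182, 181, 181, 182, 183, 184, 126, 129, 131, 131, 132]
190 [128, 128, 123, 123, 112, 110, 127, 130, 130, 129, 130, 115, 126, 127, 128, 129, 127, 128, 128, 128, 128, 134, 111, 112, 112, 109, 111, 107, 207, 201, 201, 200, 200, 198, 201, 156, 126, 128, 129]
205 [127, 127, 126, 121, 114, 111, 110, 127, 125, 128, 128, 121, 128, 127, 128, 128, 129, 128, 127, 126, 127, 121, 114, 111, 111, 113, 110, 101, 219, 215, 215, 216, 213, 214, 214, 220, 123, 124, 126]
```

Request:
servo_tool --commands '[[[0, 0, 0], [-0.12, 0.94, 0], 0], [[0, 0, 0], [-0.12, 0.94, 0], 0], [[0, 0, 0], [-0.12, 0.94, 0], 0], [[0, 0, 0], [-0.12, 0.94, 0], 0], [[0, 0, 0], [-0.12, 0.94, 0], 0]]'

```text
t: 2.45
eef_pos: [491.8, 214.3, 310.7]
eef_rot: [0.998, 0.068, 0.0, -0.001]
force: [0.5, 0.3, 0.2]
width: 85.4
grasp_force: 0.0
```

Request:
servo_tool --commands '[[[0, 0, 0], [-0.12, 0.94, -0.1], 0], [[0, 0, 0], [-0.12, 0.94, -0.2], 0], [[0, 0, 0], [-0.12, 0.94, -0.2], 0], [[0, 0, 0], [-0.12, 0.94, -0.2], 0], [[0, 0, 0], [-0.12, 0.94, -0.2], 0], [[0, 0, 0], [-0.12, 0.94, -0.2], 0], [[0, 0, 0], [-0.12, 0.94, -0.2], 0], [[0, 0, 0], [-0.12, 0.94, -0.2], 0], [[0, 0, 0], [-0.12, 0.94, -0.2], 0]]'

```text
t: 3.2
eef_pos: [470.0, 397.5, 270.7]
eef_rot: [0.998, 0.066, 0.0, 0.0]
force: [-0.3, 0.7, -0.2]
width: 85.1
grasp_force: 0.0
```

Run:
```python
from h import *
s=snap('wrist','w2.png');print(r.read_state()['eef_pos'],r.read_state()['eef_rot'])
hsv=cv2.cvtColor(s['image'],cv2.COLOR_BGR2HSV)
print(proj(s,[[513,405,143],[424,394,143],[468.5,398,143]]))
```

```text
[469.93391822 397.69909156 270.79212295] [9.97801414e-01 6.62730128e-02 4.52296463e-04 1.48712499e-04]
[[280.66679049 158.6193071 ]
 [279.72823842 264.00893769]
 [281.992098   214.08857241]]
```

View pics/w2.png

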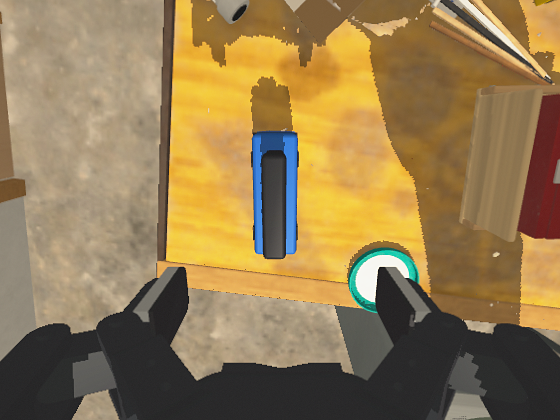

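The wrist view shows the blue case with its handle bar from (273,152) to (276,258), squarely below the open jaws.

Run:
```python
from h import *
s=snap('wrist')
g=cv2.inRange(cv2.cvtColor(s['image'],cv2.COLOR_BGR2HSV),(0,0,0),(179,255,75));g[:140]=0;g[262:]=0;g[:,:258]=0;g[:,294:]=0
g=cv2.morphologyEx(g,cv2.MORPH_OPEN,np.ones((5,5)))
q=max(cv2.findContours(g,0,2)[0],key=cv2.contourArea);R=cv2.minAreaRect(q);print(R)
P=plane(s,cv2.boxPoints(R),143);print(P.round(1),plane(s,[R[0]],143).round(1))
b=snap('top')
u=plane(s,[R[0]],143);print(tri(s,[R[0]],b,[[114.3,222]]).round(1))
```

```text
((273.5, 200.5), (101.0, 23.0), 90.0)
[[517.6 420.4 143. ]
 [519.9 402.8 143. ]
 [436.4 391.4 143. ]
 [433.8 410.7 143. ]] [[478.8 406.5 143. ]]
[[471.2 406.6 113.4   0.7]]
```

Request:
servo_tool --commands '[[[0, 0, 0], [0.005, 0.027, -0.2], 0], [[0, 0, 0], [0.005, 0.027, -0.4], 0], [[0, 0, 0], [0.005, 0.027, -0.55], 0], [[0, 0, 0], [0.005, 0.027, -0.65], 0], [[0, 0, 0], [0.005, 0.027, -0.685], 0], [[0, 0, 0], [0.005, 0.027, -0.685], 0], [[0, 0, 0], [0.005, 0.027, -0.685], 0]]'

```text
t: 3.93
eef_pos: [470.4, 404.9, 134.4]
eef_rot: [0.998, 0.067, 0.0, -0.0]
force: [-0.3, -0.0, 0.5]
width: 85.5
grasp_force: 0.0
```

Request:
servo_tool --commands '[[[0, 0, 0], [0, 0, 0], 0.5], [[0, 0, 0], [0, 0, 0], 0.6], [[0, 0, 0], [0, 0, 0], 0.7], [[0, 0, 0], [0, 0, 0], 0.8], [[0, 0, 0], [0, 0, 0], 0.9], [[0, 0, 0], [0, 0, 0], 1], [[0, 0, 0], [0, 0, 0], 1], [[0, 0, 0], [0, 0, 0], 1], [[0, 0, 0], [0, 0, 0], 1], [[0, 0, 0], [0, 0, 0], 1]]' --force 80

```text
t: 4.77
eef_pos: [470.1, 404.8, 133.9]
eef_rot: [0.998, 0.067, 0.0, -0.0]
force: [-1.2, -1.8, 7.1]
width: 18.9
grasp_force: 79.1
```

Request:
servo_tool --commands '[[[0, 0, 0], [0, 0, 0.1], 1], [[0, 0, 0], [0, 0, 0.25], 1], [[0, 0, 0], [0, 0, 0.4], 1], [[0, 0, 0], [0, 0, 0.55], 1], [[0, 0, 0], [0, 0, 0.7], 1], [[0, 0, 0], [0, 0, 0.8], 1], [[0, 0, 0], [0, 0, 0.8], 1], [[0, 0, 0], [0, 0, 0.8], 1]]'

```text
t: 5.43
eef_pos: [470.0, 404.7, 293.7]
eef_rot: [0.998, 0.067, 0.0, -0.0]
force: [0.2, -0.4, -4.3]
width: 18.7
grasp_force: 79.2
```

Request:
servo_tool --commands '[[[0, 0, 0], [0.04, -0.1, 0], 1], [[0, 0, 0], [0.09, -0.25, 0], 1], [[0, 0, 0], [0.14, -0.4, 0], 1], [[0, 0, 0], [0.18, -0.55, 0], 1], [[0, 0, 0], [0.18, -0.7, 0], 1], [[0, 0, 0], [0.18, -0.82, 0], 1], [[0, 0, 0], [0.18, -0.82, 0], 1]]'

```text
t: 6.02
eef_pos: [506.2, 234.9, 291.6]
eef_rot: [0.998, 0.065, -0.001, 0.002]
force: [0.3, -0.9, -3.8]
width: 18.6
grasp_force: 79.3
```

Request:
servo_tool --commands '[[[0, 0, 0], [0.04, -0.1, 0], 1], [[0, 0, 0], [0.09, -0.25, 0], 1], [[0, 0, 0], [0.14, -0.4, 0], 1], [[0, 0, 0], [0.18, -0.55, 0], 1], [[0, 0, 0], [0.18, -0.7, 0], 1], [[0, 0, 0], [0.18, -0.82, 0], 1], [[0, 0, 0], [0.18, -0.82, 0], 1], [[0, 0, 0], [0.18, -0.82, 0], 1], [[0, 0, 0], [0.18, -0.82, 0], 1]]'

```text
t: 6.77
eef_pos: [541.5, 77.3, 292.3]
eef_rot: [0.998, 0.068, -0.001, -0.0]
force: [-0.1, 0.7, -3.3]
width: 18.5
grasp_force: 79.6
```

Run:
```python
from h import *
s=snap('wrist','w3.png');a=snap('scene');st=r.read_state();print(st['eef_pos'],st['eef_rot'],st['force'],st['torque'],st['width'])
i=cv2.resize(a['image'][130:255,200:330],None,fx=3,fy=3,interpolation=cv2.INTER_CUBIC)
o=np.zeros((420,800,3),np.uint8);o[:375,:390]=i;o[:,390:800]=s['image'][:,60:470];cv2.imwrite('pics/m3.png',o)
```

```text
[541.64487947  77.81866666 292.65754078] [ 9.97670465e-01  6.82156034e-02 -4.90702981e-04 -1.85239568e-04] [ 0.05295551  0.1486646  -3.82417731] [0.0227224  0.0482469  0.01018422] 18.91242359340248
```

View pics/m3.png

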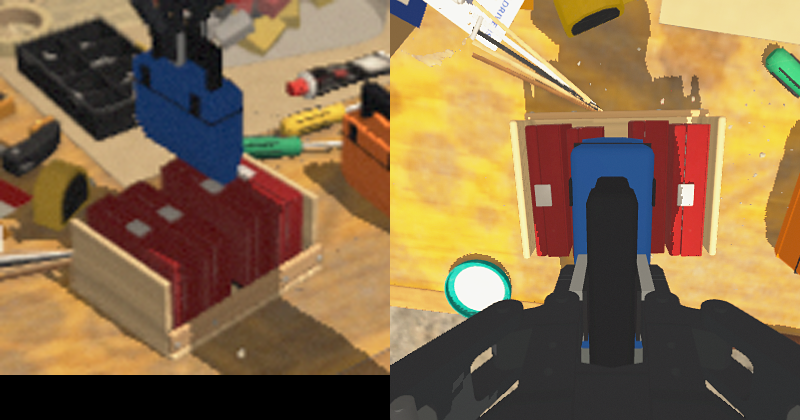

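The mosaic shows the blue case hanging upright, over the gap. In the wrist view the body is centred at column about 283 and the gap at about 285.5, so the case sits roughly 3 mm too far toward +y.

Run:
```python
from h import *
from scipy.spatial.transform import Rotation as Ro
s=snap('wrist');st=r.read_state();T=Ro.from_quat(st['eef_rot']);p=st['eef_pos']
hsv=cv2.cvtColor(s['image'],cv2.COLOR_BGR2HSV)
m=cv2.inRange(hsv,(100,120,40),(128,255,255));m[:120]=0;m[262:]=0
q=max(cv2.findContours(m,0,2)[0],key=cv2.contourArea);print(cv2.boundingRect(q),s['cx'],s['cy'])
for v in range(130,160,3): print(v,s['image'][v,283].tolist(),end=' ')
b=cv2.boundingRect(q)
for v in (b[1],b[1]+6): print(v,T.inv().apply(plane(s,[[283,v]],p[2]-34)-p).round(1))
print('tool-plane cols', proj(s,[p+T.apply([20,0,100]),p+T.apply([60,0,280])]))
g=[[603-330,128],[628.5-330,128]];P=plane(s,g,8);print(P.round(1),T.inv().apply(P-p).round(1))
```

```text
(241, 144, 83, 118) 281.48357539087147 213.56183064652473
130 [106, 154, 187] 133 [103, 151, 184] 136 [104, 158, 195] 139 [124, 72, 35] 142 [107, 65, 38] 145 [126, 74, 38] 148 [133, 78, 39] 151 [139, 81, 40] 154 [140, 83, 41] 157 [142, 85, 41] 144 [[61.3 -0.3 34. ]]
150 [[58.5 -0.3 34. ]]
tool-plane cols [[283.10685498 196.19320323]
 [282.6871467  130.40308539]]
[[602.   98.2   8. ]
 [606.3  67.    8. ]] [[ 62.7 -11.9 284.8]
 [ 62.7  19.5 284.8]]
```

Request:
servo_tool --commands '[[[0, 0, 0], [0, -0.014, -0.08], 1], [[0, 0, 0], [0, -0.014, -0.16], 1], [[0, 0, 0], [0, -0.014, -0.24], 1], [[0, 0, 0], [0, -0.014, -0.3], 1], [[0, 0, 0], [0, -0.014, -0.34], 1], [[0, 0, 0], [0, -0.014, -0.36], 1], [[0, 0, 0], [0, -0.014, -0.38], 1], [[0, 0, 0], [0, -0.014, -0.38], 1], [[0, 0, 0], [0, -0.014, -0.38], 1]]'

```text
t: 7.67
eef_pos: [542.1, 74.2, 217.6]
eef_rot: [0.998, 0.068, 0.0, -0.0]
force: [0.2, 0.4, -2.5]
width: 18.6
grasp_force: 79.6
```

Run:
```python
from h import *
s=snap('wrist');a=snap('scene');st=r.read_state();print(st['eef_pos'],st['force'],st['torque'])
i=cv2.resize(a['image'][150:255,205:320],None,fx=3.4,fy=3.4,interpolation=cv2.INTER_CUBIC)
o=np.zeros((420,800,3),np.uint8);o[:357,:391]=i;o[:,390:800]=s['image'][:,60:470];cv2.imwrite('pics/m4.png',o)
```

```text
[542.12899498  74.03728827 217.7849685 ] [-0.36433731  0.42545132 -3.27627853] [0.01288602 0.05685889 0.16651198]
```

View pics/m4.png

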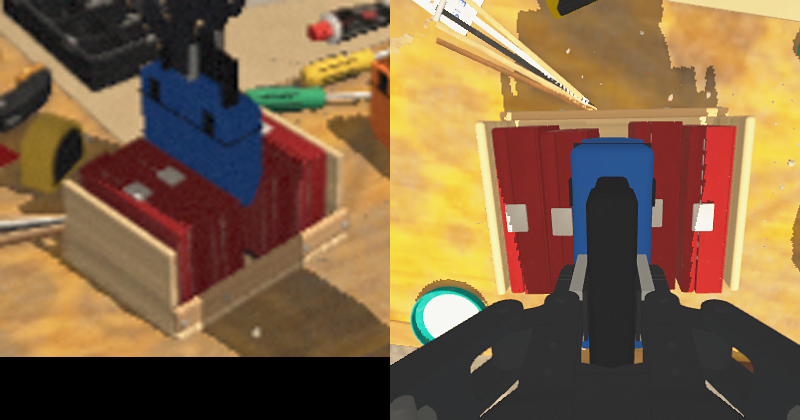

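The mosaic shows the foot inside the gap, with the inner cases at both sides and no contact force. I keep pressing down slowly.

Request:
servo_tool --commands '[[[0, 0, 0], [0, 0, -0.02], 1], [[0, 0, 0], [0, 0, -0.04], 1], [[0, 0, 0], [0, 0, -0.06], 1], [[0, 0, 0], [0, 0, -0.08], 1], [[0, 0, 0], [0, 0, -0.1], 1], [[0, 0, 0], [0, 0, -0.12], 1], [[0, 0, 0], [0, 0, -0.12], 1]]'

```text
t: 8.35
eef_pos: [541.6, 73.9, 192.3]
eef_rot: [0.998, 0.068, -0.001, -0.0]
force: [1.2, 1.1, -4.5]
width: 18.3
grasp_force: 79.5
```

Request:
servo_tool --commands '[[[0, 0, 0], [0, 0, -0.02], 1], [[0, 0, 0], [0, 0, -0.04], 1], [[0, 0, 0], [0, 0, -0.06], 1], [[0, 0, 0], [0, 0, -0.08], 1], [[0, 0, 0], [0, 0, -0.1], 1], [[0, 0, 0], [0, 0, -0.12], 1], [[0, 0, 0], [0, 0, -0.14], 1], [[0, 0, 0], [0, 0, -0.16], 1], [[0, 0, 0], [0, 0, -0.18], 1], [[0, 0, 0], [0, 0, -0.18], 1]]'

```text
t: 9.18
eef_pos: [541.7, 73.6, 156.4]
eef_rot: [0.998, 0.067, -0.0, 0.0]
force: [0.7, -2.5, -4.6]
width: 18.8
grasp_force: 79.4
```

Request:
servo_tool --commands '[[[0, 0, 0], [0, 0, -0.02], 1], [[0, 0, 0], [0, 0, -0.035], 1], [[0, 0, 0], [0, 0, -0.05], 1], [[0, 0, 0], [0, 0, -0.06], 1], [[0, 0, 0], [0, 0, -0.07], 1], [[0, 0, 0], [0, 0, -0.07], 1], [[0, 0, 0], [0, 0, -0.07], 1]]'

```text
t: 9.77
eef_pos: [541.8, 73.8, 143.0]
eef_rot: [0.998, 0.067, -0.0, 0.0]
force: [1.2, -3.8, -4.1]
width: 18.8
grasp_force: 79.4
```

Request:
servo_tool --commands '[[[0, 0, 0], [0, 0, -0.007], 1], [[0, 0, 0], [0, 0, -0.014], 1], [[0, 0, 0], [0, 0, -0.014], 1], [[0, 0, 0], [0, 0, -0.014], 1]]'

```text
t: 10.1
eef_pos: [542.0, 73.9, 141.8]
eef_rot: [0.998, 0.067, 0.0, 0.0]
force: [-9.5, -6.3, 26.5]
width: 18.7
grasp_force: 83.7
```

Run:
```python
from h import *
s=snap('wrist');a=snap('scene');st=r.read_state();print(st['eef_pos'],st['force'],st['torque'])
i=cv2.resize(a['image'][150:255,205:320],None,fx=3.4,fy=3.4,interpolation=cv2.INTER_CUBIC)
o=np.zeros((420,800,3),np.uint8);o[:357,:391]=i;o[:,390:800]=s['image'][:,60:470];cv2.imwrite('pics/m5.png',o)
```

```text
[541.99333699  73.82872834 141.80048492] [-9.27262515 -6.91057378 25.45819467] [-1.76277023  1.86429705  0.09064347]
```

View pics/m5.png

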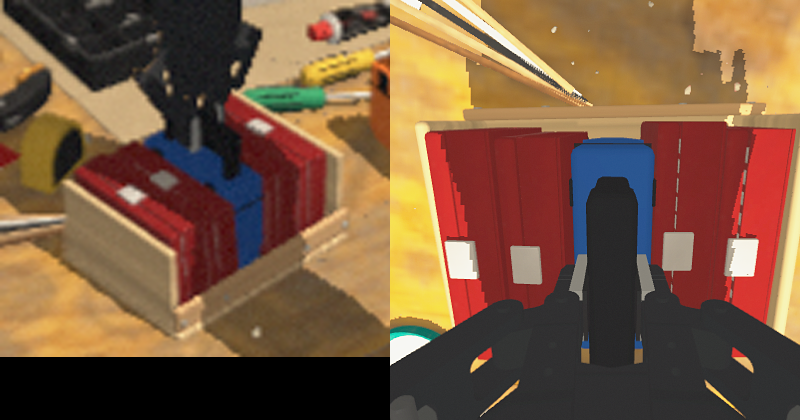

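The blue case is on the floor: contact at TCP z 142 as expected, with the red cases upright on both sides. I ease off, release and retreat.

Request:
servo_tool --commands '[[[0, 0, 0], [0, 0, 0.008], 1], [[0, 0, 0], [0, 0, 0.008], 1], [[0, 0, 0], [0, 0, 0.008], 0.75], [[0, 0, 0], [0, 0, 0.008], 0.6], [[0, 0, 0], [0, 0, 0.008], 0.4], [[0, 0, 0], [0, 0, 0.008], 0.3], [[0, 0, 0], [0, 0, 0.008], 0.2], [[0, 0, 0], [0, 0, 0.008], 0.2], [[0, 0, 0], [0, 0, 0.008], 0.2]]'

```text
t: 10.95
eef_pos: [542.0, 74.0, 142.1]
eef_rot: [0.998, 0.067, 0.0, -0.0]
force: [-0.4, -0.5, 0.5]
width: 68.3
grasp_force: 0.0
```

Request:
servo_tool --commands '[[[0, 0, 0], [0, 0, 0.05], 0.2], [[0, 0, 0], [0, 0, 0.15], 0.2], [[0, 0, 0], [0, 0, 0.3], 0.2], [[0, 0, 0], [0, 0, 0.5], 0.2], [[0, 0, 0], [0, 0, 0.7], 0.2], [[0, 0, 0], [0, 0, 0.9], 0.2], [[0, 0, 0], [0, 0, 0.9], 0.2], [[0, 0, 0], [0, 0, 0.9], 0.2], [[0, 0, 0], [0, 0, 0.9], 0.2]]'

```text
t: 11.7
eef_pos: [541.7, 73.8, 322.4]
eef_rot: [0.998, 0.067, 0.0, 0.0]
force: [0.7, 0.4, -1.2]
width: 68.2
grasp_force: 0.0
```

Run:
```python
from h import *
s=snap('wrist');a=snap('scene');st=r.read_state();print(st['t'],st['eef_pos'],st['force'])
i=cv2.resize(a['image'][150:255,205:320],None,fx=3.4,fy=3.4,interpolation=cv2.INTER_CUBIC)
o=np.zeros((420,800,3),np.uint8);o[:357,:391]=i;o[:,390:800]=s['image'][:,60:470];cv2.imwrite('pics/m6.png',o)
```

```text
11.8 [541.46432144  73.78859896 321.36952623] [-0.39793364  0.44199626  0.0322834 ]
```

View pics/m6.png

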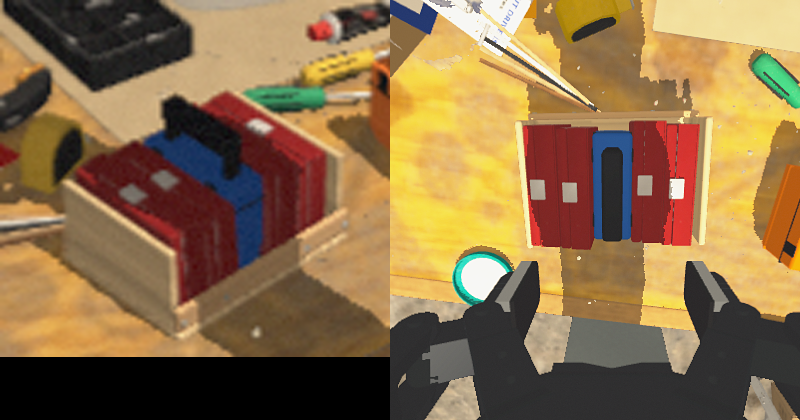

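The blue case stands upright in the row, lined up with both inner red cases. They are upright too, and the gripper is clear.

```bash
python3 -c "
from workcell import r
print(r.job_done())"
```

```text
the job is handed in; nothing more can be done
None
```

The blue case stands upright on the tray floor between the two inner red cases and lined up with them; both neighbours are upright, the gripper has let go and is clear, and the job was handed in at about 12 s.

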